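# Check the hand lever of the bench clamp

## Task

Check the red hand lever on the green bench clamp: with the outside of the fingers, press it in towards the grip bar until it meets its brass stop screw, then back off so that it springs all the way home by itself, and press it in against the stop once more. Finish while still holding it there, firmly against the stop, so that the gap left between lever and bar can be gauged. Only push the lever, without gripping or forcing it, keep off the grip bar, and leave the boxes, caliper and bowl where they are.

Things in the scene. Friction and masses are not known exactly. Their poses are not given: they have to be found in the camera images.
- clamp: Green bench clamp bolted to the bench, about 250 x 270 x 135 mm. Origin: on the bench surface, straight below the axis of the grip bar, midway along it. Its y axis runs along the bar, its x axis points from the lever through the bar to the jaws that hold a box blank (world x when its yaw is 0). Where it stands and its yaw vary.
- grip_bar: Level fixed bar of the clamp, 250 mm long along the clamp's y axis, its axis 115 mm above the bench, with a black rubber sleeve 28 mm thick (clamp y -100 to +5 mm). Origin: middle of its axis. A 34 mm aluminium block on it at clamp y +25 mm carries the stop screw.
- lever (a joint): Hand lever's hinge, rad; upright axis at clamp x -75, y +95 mm. 0: home, lever parallel to the bar, its middle 75 mm before the bar's axis, reaching to clamp -y. Grows as it is pressed to the bar. Sprung: at lever_pad 2.4 N starts it, 4 to 5 N takes it to the stop screw, which ends its travel at 0.13 to 0.25 rad (16 to 31 mm at lever_pad; varies), over 10 mm short of the bar.
- lever_pad (a point): Where to press: on the near face of the lever's red sleeve, at its centre, 125 mm from the hinge, 115 mm above the bench. Sleeve 14 mm thick, 24 high, 72 long; steel lever 12 thick, 20 high, 179 long to its ball tip. Turns with the lever: x points the way to press, level, y to the hinge, z up. Before it the space is open down to the bench; the base plate, 14 mm thick, begins 22 mm past it.
- stop_screw: Brass stop screw, 12 mm thick, through the block on the bar, 115 mm above the bench, fixed, at clamp y = +25 mm. Origin: its rounded tip, which faces the lever's far side 70 mm from the hinge; its x axis is the clamp's. How far it sticks out, 52 to 60 mm before the bar's axis, varies. The lever bears firmly on it when pushed at lever_pad with 8 to 15 N; 40 N would be forcing it.
- puzzle_box: Loose light-brown wooden puzzle box, 65 x 65 x 55 mm, origin under its centre. Bystander on the robot's side of the clamp.
- small_box: Loose dark wooden puzzle box, 45 x 45 x 45 mm, origin under its centre. Bystander on the robot's side of the clamp.
- caliper: Loose steel and black caliper lying flat, 190 x 60 x 15 mm, origin under the middle of its beam. Bystander beside the clamp.
- brass_bowl: Loose white bowl with brass fittings, 92 mm across, 38 mm high, origin under its centre. Bystander beside the clamp.

How it is judged:
By the outcome, as a careful person would: the job done as asked, in the order asked, and still so for the second after the job is handed in, while the arm keeps its last pose, push and grip.
It also fails if it takes over 61 s, if anything falls off the work surface, if the arm or the gripper's body presses on something with over 40 N, if the wrist force passes 120 N, or if a joint passes its speed limit or range.

## Robot

A 7-joint arm with a two-finger parallel gripper is mounted at the origin on the work surface. World frame = base frame: x ahead of the robot, y to its left, z up, the work surface at z = 0. Lengths are in m, angles in rad, forces in N, time in s.
With the tool pointing down it reaches from about 0.4 to 0.9 m from the base axis. Payload 5.6 kg.
Tool frame: the origin (TCP) lies midway between the tips of the shut fingers; the grasp point (between the pads) lies 19 mm behind it; z points along the fingers, y is the line along which they close (so a half turn about z gives the same grasp; the last joint's range is limited). The gripper opens to 92 mm and grips with 3 to 60 N. Pads are 20 mm wide; open, the fingers measure 128 mm over their backs; the gripper's body (75 mm by 189 mm) begins 69 mm behind the grasp point.
Start: joints at [1.119, 0.468, -0.012, 1.603, 0.006, 1.071, -0.056], TCP at [0.258, -0.596, 0.215] pointing down, gripper open.
Joint ranges: [-2.53, 2.53], [-0.31, 2.02], [-1.57, 1.55], [0.28, 2.44], [-1.29, 4.43], [0.15, 1.84], [-2.92, 2.92]. Speed limits (rad/s): [2.57, 2.57, 3.14, 3.14, 3.14, 3.14, 3.14].

## Interface

Orientations are given as a 3x3 rotation matrix whose columns are the frame's x, y, z axes.
In Python, from station import env, effector, solver, viewer, workorder, search_frame, tip_of gives the robot as it stands. Calls block until the motion is done:
- env.reach(position, orientation): joint-space move of the TCP to a pose.
- env.movel(position, frame=None, rate=0.15): straight line of the TCP; frame=None keeps the orientation; rate is the mean speed in m/s.
- env.goto_joints(angles): joint-space move.
- effector.release() and effector.grasp(squeeze=None): open the fingers fully, or close them until they stop; squeeze is the grip in N (None keeps the last).
- env.pause(seconds).
- solver.inverse_kinematics(position, orientation): joint angles nearest the present ones, or None.
- env.sense(): the state.
- viewer.read_camera(name): name is "side" or "top" or "wrist"; returns (picture, depth): 384x512x3 uint8, red, green, blue; 384x512 float32, m along the optical axis (not along the pixel's ray), 0 where there is no reading.
- viewer.camera_info(name): a dict with "intrinsics" (3x3 intrinsics, pixels), "eye" and "rotation" of the camera in the world; the wrist camera has in their place "T_tool_cam" (4x4, takes a point from camera to tool coordinates, whose origin is the TCP and whose axes are the flange's). Camera axes: x right, y up, looking along -z (the intrinsics and any distortion apply to the point x, -y, -z); pixel columns grow to the right and rows downward; lengths in m; the calibration is good to about 2 mm. The wrist camera is an equidistant fisheye: a pixel r from the principal point sees the ray r / f radians off the axis. A picture is of the moment at which its call begins: read the wrist's pose just before it. camera_info takes no time and is no camera call.
A pose or a line that the arm cannot do raises env.PlanningError and nothing moves.
- workorder.finish_job(): hands the job in; it is judged then, once.
Trained networks look in the newest picture that a camera, given by its name, has taken for a name from the list of things; names that differ only in an ending like _2 or _b are one class to them, and where a whole thing is asked for, a point or a joint stands for the part that bears it (a point fixed in the world has none). Each returns a list of dicts, best first, with "score" (0 to 1); they miss things now and then, are a little off and sometimes report something else, mostly with a low value. They report only what shows in the picture. A call takes as long as a camera call.
- search_frame(camera, name): "at" ([x, y, z] in m, in world coordinates, good to about 4 mm: the middle of the surface that is visible of it).
- tip_of(camera, name): "at" ([x, y, z] in m, in world coordinates, good to about 4 mm: a listed point, or the origin of a listed thing).
The state is a dict: "t": time; "joint_positions": joint angles; "joint_velocities": joint speeds; "tau": joint torques, N m; "ee_pos": TCP position; "tcp_rot": TCP orientation; "wrist_force": force on the tool from outside, world axes, zero at the start; "moment": the same for the moment, N m; "gripper_width": finger opening in m; "grasp_force": force on a finger pad.
Only numpy, scipy, OpenCV 4.12 (cv2) and the standard library are available. Lean on these libraries where they do the work, as an engineer would, in place of code of your own. Each camera call takes 0.05 s, during which the arm holds its last target. There are 200 camera calls.

## Working session

There is one attempt and no reset: what is moved stays moved. The work goes in short steps, each a Python script; the robot and the scene stay as the last script left them, time stands still between calls to the robot, and variables do not carry over. Pictures are saved under pics/ and viewed, at most 10 in all, crops included, and the job is handed in when it is done.

```bash
ls; mkdir -p pics
python3 - <<'E'
from station import env, effector, solver, viewer, workorder, search_frame, tip_of
import cv2, numpy as np
ims=[]
for c in ("top","side"):
    p,d=viewer.read_camera(c); ims.append(p)
    for n in ("clamp","grip_bar","lever_pad","stop_screw","puzzle_box","small_box","caliper","brass_bowl"):
        r=tip_of(c,n)[:2]; print(c,n,[(np.round(a["at"],3),round(a["score"],2)) for a in r])
    print(c,"lever surf",[(np.round(a["at"],3),round(a["score"],2)) for a in search_frame(c,"lever")[:2]])
    i=viewer.camera_info(c); print(i)
cv2.imwrite("pics/a.png",cv2.resize(np.hstack(ims),(800,300),interpolation=cv2.INTER_AREA)[:,:,::-1])
s=env.sense();print(s["t"],s["ee_pos"],s["tcp_rot"],s["wrist_force"])
E
```

```text
pics
top clamp [(array([ 0.542, -0.016, -0.002]), 0.98)]
top grip_bar [(array([ 0.616,  0.206, -0.001]), 0.39)]
top lever_pad [(array([ 0.451, -0.03 ,  0.12 ]), 0.83)]
top stop_screw [(array([0.487, 0.016, 0.117]), 0.5)]
top puzzle_box [(array([ 0.414,  0.09 , -0.   ]), 0.62), (array([ 0.528, -0.245,  0.002]), 0.51)]
top small_box [(array([ 0.366, -0.093, -0.001]), 0.59)]
top caliper [(array([ 0.53 , -0.241,  0.004]), 0.96)]
top brass_bowl [(array([ 0.614,  0.205, -0.002]), 0.59)]
top lever surf [(array([ 0.46 , -0.005,  0.124]), 0.68)]
{'intrinsics': array([[489.83436137,   0.        , 252.2212736 ],
       [  0.        , 489.83436137, 184.68054547],
       [  0.        ,   0.        ,   1.        ]]), 'eye': array([0.31860338, 0.0781068 , 1.33601892]), 'rotation': array([[-0.03828617,  0.97631861, -0.21292285],
       [-0.9992654 , -0.03776588,  0.00651182],
       [-0.00168361,  0.21301574,  0.97704732]])}
side clamp [(array([ 0.54 , -0.018, -0.   ]), 0.91)]
side grip_bar []
side lever_pad [(array([ 0.45 , -0.029,  0.112]), 0.67)]
side stop_screw [(array([0.485, 0.019, 0.117]), 0.
[... 351 characters left out ...]
7]), 0.6), (array([0.406, 0.075, 0.051]), 0.6)]
{'intrinsics': array([[371.7737909 ,   0.        , 249.16401138],
       [  0.        , 371.7737909 , 187.90470364],
       [  0.        ,   0.        ,   1.        ]]), 'eye': array([ 0.16327019, -0.42787284,  0.5962691 ]), 'rotation': array([[ 7.52305930e-01,  3.93070492e-01, -5.28707269e-01],
       [-6.58813924e-01,  4.48804301e-01, -6.03770580e-01],
       [-3.83028912e-05,  8.02539898e-01,  5.96598450e-01]])}
1.0 [ 0.25832496 -0.59648843  0.21458935] [[ 9.17633626e-01  3.97427388e-01 -1.44138954e-05]
 [ 3.97427386e-01 -9.17633624e-01 -7.35918349e-05]
 [-4.24740858e-05  6.18018655e-05 -9.99999997e-01]] [ 0.60871062  0.6794314  -0.48744463]
```

View pics/a.png

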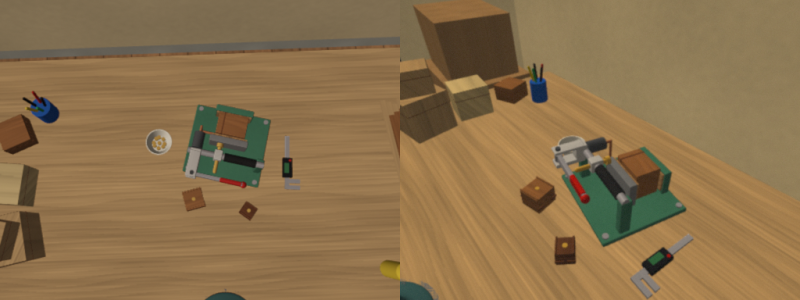

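The top and side views show the clamp ahead of the robot. The red lever sleeve is on its near side, at about (235,183) in the left half, with both boxes in front of it. The networks agree on the pad to within a few mm. Next I'll measure the lever's direction from colour and depth.

Run:
```python
from station import env, viewer
import cv2, numpy as np
for c in ("top","side"):
    p,d=viewer.read_camera(c); i=viewer.camera_info(c); K=i["intrinsics"]
    h=cv2.cvtColor(p,cv2.COLOR_RGB2HSV)
    v,u=np.mgrid[:384,:512]
    P=np.stack([(u-K[0,2])/K[0,0]*d,-(v-K[1,2])/K[1,1]*d,-d],-1)@i["rotation"].T+i["eye"]
    near=(np.hypot(P[...,0]-.54,P[...,1])<.2)&(P[...,2]>.095)&(P[...,2]<.14)&(d>0)
    red=near&((h[...,0]<6)|(h[...,0]>174))&(h[...,1]>170)
    blk=near&(h[...,2]<60)
    for n,m in (("red",red),("black",blk)):
        Q=P[m]; 
        if len(Q)<5: continue
        l=cv2.fitLine(Q[:,:2].astype(np.float32),cv2.DIST_HUBER,0,.01,.01).ravel()
        a=np.degrees(np.arctan2(l[1],l[0])); s=(Q[:,:2]-l[2:])@l[:2]
        print(c,n,len(Q),"mid",Q.mean(0).round(3),"dir",a.round(1),"yaw",((a-90+90)%180-90).round(1),"len",np.ptp(s).round(3),"z",np.percentile(Q[:,2],[5,50,95]).round(3))
    x=cv2.resize(p[130:260,200:400] if c=="top" else p[150:330,180:400],None,fx=3,fy=3)
    cv2.imwrite(f"pics/b_{c}.png",x[:,:,::-1])
print(env.sense()["t"])
```

```text
top red 181 mid [ 0.455 -0.037  0.125] dir 74.7 yaw -15.3 len 0.083 z [0.119 0.126 0.13 ]
top black 611 mid [ 0.544 -0.031  0.126] dir 62.8 yaw -27.2 len 0.211 z [0.118 0.127 0.133]
side red 328 mid [ 0.45  -0.045  0.122] dir 76.0 yaw -14.0 len 0.084 z [0.112 0.124 0.127]
side black 993 mid [ 0.537 -0.045  0.122] dir 64.2 yaw -25.8 len 0.228 z [0.105 0.125 0.129]
1.1
```

View pics/b_top.png

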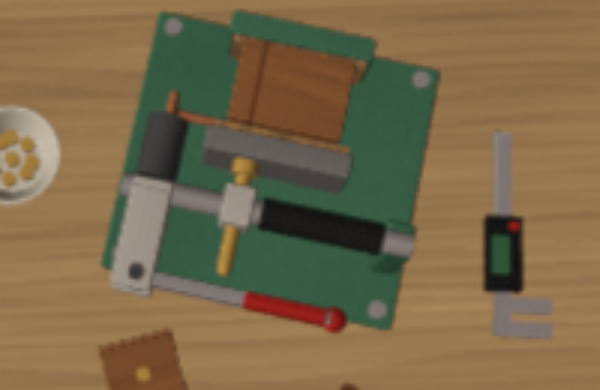

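The yaw comes out near -13° from three cues, and the pad at about (0.450, -0.030, 0.115), all consistent. I'll shut the fingers, go in front of the pad and take a close look.

```bash
cat > h.py <<'E'
from station import env, effector, solver, viewer, workorder, search_frame, tip_of
import numpy as np
YAW=np.radians(-13); PAD=np.array([.4495,-.030,.115])
def ax(th):
    a=YAW+th; return np.array([np.cos(a),np.sin(a),0]),np.array([-np.sin(a),np.cos(a),0])
X0,Y0=ax(0); HINGE=PAD+.007*X0+.125*Y0
def pose(th,back,z=.092):
    "TCP pose with its x side facing the pad of a lever at angle th, TCP 'back' metres before the pad"
    x,y=ax(th); zz=np.array([0,0,-1.]); p=HINGE-.125*y-(.007+back)*x; p[2]=z
    return p,np.column_stack([x,np.cross(zz,x),zz])
E
python3 - <<'E'
from h import *
import cv2
effector.grasp(5)
env.reach(*pose(0,.04,.24)); s=env.sense(); print(s["t"],s["ee_pos"],s["gripper_width"],s["wrist_force"])
p,d=viewer.read_camera("wrist"); cv2.imwrite("pics/c.png",p[:,:,::-1])
for n in ("lever_pad","stop_screw","clamp"): print(n,[(np.round(a["at"],3),round(a["score"],2)) for a in tip_of("wrist",n)[:2]])
print(HINGE)
E
```

```text
4.575 [ 0.41076766 -0.02158894  0.24002649] 0.0005095555297246098 [ 0.64688036 -0.6094624  -0.15005086]
lever_pad [(array([ 0.447, -0.031,  0.116]), 0.84)]
stop_screw [(array([0.484, 0.023, 0.118]), 0.71)]
clamp [(array([ 0.535, -0.017, -0.002]), 0.7), (array([ 0.414,  0.089, -0.001]), 0.44)]
[0.48443947 0.0902216  0.115     ]
```

View pics/c.png

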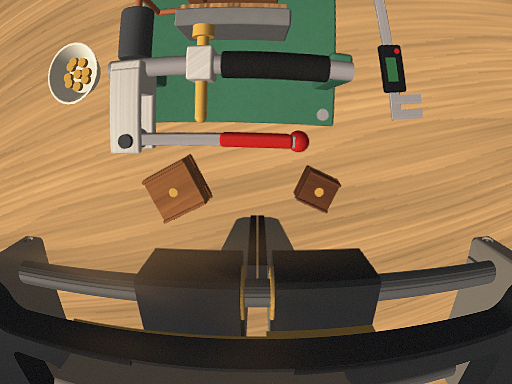

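The wrist view shows the shut fingertips at about (257,218), squarely before the middle of the red sleeve at (256,140). The lever is parallel to the tool's y and both boxes are clear. I'll go down and press in steps with force checks.

```bash
cat >> h.py <<'E'
def F(base,th):
    s=env.sense(); w=s["wrist_force"]-base; x,y=ax(th); z=s["ee_pos"]
    return -w@x, w@y, w[2], s["t"], z
def angle(back):
    "lever angle from the actual TCP (x-contact assumed)"
    r=env.sense()["ee_pos"]-HINGE; r[2]=0
    q=np.arctan2(r[1],r[0])-np.arctan2(*(pose(0,back)[0]-HINGE)[[1,0]]); return (q+np.pi)%(2*np.pi)-np.pi
def press(base,back,th,stop,step=.012,thmax=.32,rate=.04):
    while th<thmax:
        th+=step; p,R=pose(th,back); env.movel(p,R,rate=rate); f=F(base,th)
        print("th %.3f act %.3f  f %.1f tang %.1f z %.1f t %.2f"%(th,angle(back),*f[:4]))
        if f[0]>stop: break
        if f[0]>30: break
    return th
E
python3 - <<'E'
from h import *
env.movel(*pose(0,.04),rate=.12); env.pause(.3)
base=env.sense()["wrist_force"]; np.save("base.npy",base); print(base)
b=.04
while b>-.004:
    b-=.003; env.movel(*pose(0,b),rate=.04); f=F(base,0); print("b %.3f f %.1f t %.2f"%(b,f[0],f[3]))
    if f[0]>1.2: break
E
```

```text
[-0.15908906  0.18537528  1.08947115]
b 0.037 f 0.6 t 6.71
b 0.034 f -0.3 t 6.96
b 0.031 f -1.0 t 7.21
b 0.028 f -0.6 t 7.46
b 0.025 f -1.0 t 7.71
b 0.022 f 0.0 t 7.96
b 0.019 f 0.6 t 8.21
b 0.016 f 0.3 t 8.46
b 0.013 f -0.2 t 8.71
b 0.010 f 2.1 t 8.96
```

Run:
```python
from h import *
base=np.load("base.npy")
th=press(base,.0105,0,7.5)
for _ in range(3): env.pause(.2); print([round(float(v),1) for v in F(base,th)[:4]])
```

```text
th 0.012 act 0.009  f 2.1 tang -0.3 z -1.0 t 9.21
th 0.024 act 0.023  f 2.4 tang -0.4 z -1.4 t 9.46
th 0.036 act 0.035  f 3.3 tang -1.2 z -2.0 t 9.71
th 0.048 act 0.048  f 2.8 tang -1.2 z -1.8 t 9.96
th 0.060 act 0.060  f 2.3 tang -2.4 z -1.9 t 10.21
th 0.072 act 0.072  f 2.5 tang -2.1 z -1.8 t 10.46
th 0.084 act 0.085  f 3.4 tang -2.6 z -1.3 t 10.71
th 0.096 act 0.097  f 2.8 tang -2.5 z -0.5 t 10.96
th 0.108 act 0.109  f 3.1 tang -3.0 z -0.8 t 11.21
th 0.120 act 0.121  f 2.9 tang -3.6 z -1.2 t 11.46
th 0.132 act 0.133  f 4.4 tang -3.1 z -1.1 t 11.71
th 0.144 act 0.142  f 4.5 tang -2.4 z -0.2 t 11.96
th 0.156 act 0.145  f 7.2 tang -3.3 z 3.4 t 12.21
th 0.168 act 0.148  f 10.6 tang -2.1 z 7.4 t 12.46
[10.5, -2.5, 6.9, 12.7]
[10.2, -1.8, 6.9, 12.9]
[10.2, -2.3, 6.7, 13.1]
```

The stop is clear: the force rises steeply from 4.5 to 10 N at about 0.143 rad. I'll back off completely and check that the lever is home.

Run:
```python
from h import *
import cv2
base=np.load("base.npy")
for th in (.12,.08,.04,0): env.movel(*pose(th,.0105),rate=.05)
env.movel(*pose(0,.03),rate=.08); env.pause(1.0)
s=env.sense(); base=s["wrist_force"]; print(s["t"],base); np.save("base.npy",base)
p,d=viewer.read_camera("wrist"); cv2.imwrite("pics/d.png",p[:,:,::-1])
for c in ("wrist","side"):
    if c=="side": viewer.read_camera(c)
    print(c,[(np.round(a["at"],3),round(a["score"],2)) for a in tip_of(c,"lever_pad")[:1]])
```

```text
15.475 [-0.45546808  0.74000998  0.25393242]
wrist [(array([ 0.446, -0.028,  0.115]), 0.94)]
side [(array([ 0.446, -0.027,  0.113]), 0.71)]
```

View pics/d.png

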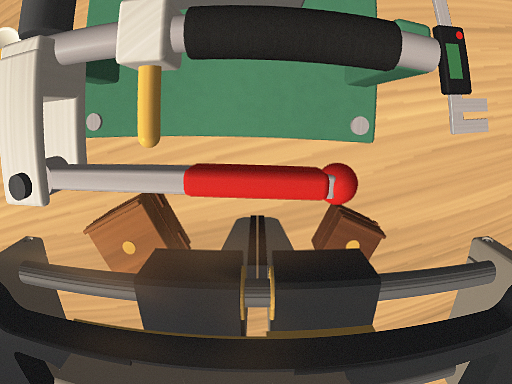

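The lever is home again. The red sleeve, spanning (185–330, 180), is parallel to the bar and free of the fingertips at (257,220), with a clear gap from the brass screw tip at (148,143). Now the second press, to be held.

Run:
```python
from h import *
import cv2
base=np.load("base.npy")
env.movel(*pose(0,.014),rate=.05)
th=press(base,.0105,-.012,9.5,step=.012)
for _ in range(4): env.pause(.3); print([round(float(v),1) for v in F(base,th)[:4]])
p,d=viewer.read_camera("wrist"); q,_=viewer.read_camera("side"); 
cv2.imwrite("pics/e.png",cv2.resize(np.hstack([p,q]),(800,300))[:,:,::-1])
print([(np.round(a["at"],3),round(a["score"],2)) for a in tip_of("side","lever_pad")[:1]],th)
```

```text
th 0.000 act -0.003  f 1.2 tang -0.1 z -1.0 t 16.39
th 0.012 act 0.008  f 2.0 tang -0.5 z -1.0 t 16.64
th 0.024 act 0.022  f 1.8 tang -0.4 z -2.2 t 16.89
th 0.036 act 0.036  f 2.9 tang -1.1 z -1.1 t 17.14
th 0.048 act 0.048  f 2.8 tang -1.2 z -2.4 t 17.39
th 0.060 act 0.060  f 1.3 tang -2.9 z -1.1 t 17.64
th 0.072 act 0.073  f 2.7 tang -2.8 z -1.0 t 17.89
th 0.084 act 0.085  f 2.1 tang -2.5 z -0.5 t 18.14
th 0.096 act 0.097  f 1.9 tang -3.8 z -0.4 t 18.39
th 0.108 act 0.109  f 2.0 tang -2.8 z 0.2 t 18.64
th 0.120 act 0.121  f 2.4 tang -3.9 z 0.2 t 18.89
th 0.132 act 0.132  f 3.6 tang -3.2 z -0.2 t 19.14
th 0.144 act 0.142  f 4.0 tang -3.4 z 0.4 t 19.39
th 0.156 act 0.146  f 7.5 tang -3.1 z 4.0 t 19.64
th 0.168 act 0.148  f 10.7 tang -3.5 z 6.9 t 19.89
[9.9, -1.8, 8.0, 20.2]
[11.1, -3.4, 7.6, 20.5]
[10.6, -2.0, 7.5, 20.8]
[10.2, -2.1, 7.6, 21.1]
[(array([ 0.466, -0.034,  0.113]), 0.5)] 0.168
```

View pics/e.png

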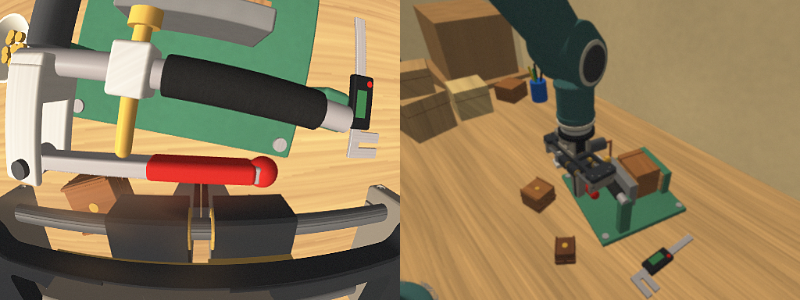

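The screw tip at (123,155) meets the lever and the push is steady at about 10.5 N. The boxes, caliper and bowl are where they were.

```bash
python3 -c "
from station import workorder
print(workorder.finish_job())"
```

```text
the job is handed in; nothing more can be done
None
```

I pressed the lever to its brass stop, let it spring fully home, pressed it in again, and handed the job in at about 21 s with it held against the stop at about 10.5 N (at about 0.145 rad).

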